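# Weigh the sample tray from the bench dryer

## Robot

A 6-joint arm with a two-finger parallel gripper is mounted at the origin on the work surface. World frame = base frame: x ahead of the robot, y to its left, z up, the work surface at z = 0. Lengths are in m, angles in rad, forces in N, time in s.
With the tool pointing down it reaches from about 0.3 to 0.825 m from the base axis. Payload 5.4 kg.
Tool frame: the origin (TCP) lies midway between the tips of the shut fingers; the grasp point (between the pads) lies 19 mm behind it (tcp_to_grasp is the distance from the TCP to the grasp point, in m); z points along the fingers, y is the direction in which the jaws open and shut (so a half turn about z gives the same grasp; the last joint's range is limited). The gripper opens to 92 mm and grips with 3 to 60 N. Pads are 20 mm wide; open, the fingers measure 128 mm over their backs; the gripper's body (75 mm by 189 mm) begins 69 mm behind the grasp point.
Start: joints at [-1.483, 0.158, 1.597, -0, 1.386, -0.21], TCP at [0.169, -0.55, 0.215] pointing down, gripper open.
Joint ranges: [-2.91, 2.91], [-0.94, 2.29], [0.18, 2.7], [-1.29, 4.43], [0.17, 2.64], [-3, 3]. Speed limits (rad/s): [2.57, 2.57, 3.14, 3.14, 3.14, 3.14].

## Interface

Orientations are given as a unit quaternion [w, x, y, z].
In Python, from plant import state, capture, camera_model, finish_job, tcp_to_grasp gives the robot as it stands.
- The arm moves only by the tool apply_moves, never from a script. Its argument "commands" is a list of rows, each a list of 5 numbers: the gripper command: -1 is shut, 1 is fully open, values between are in proportion, then the shift along the tool's x, y, z in cm, then the turn about the tool's z in rad. In form: [[grip, x, y, z, yaw], ...]. A call has 1 to 12 rows; each row shifts and turns the commanded pose from where the row before left it, along the tool's axes as they then stand; what a row does not reach is not made up. A row lasts 1/12 s, in which the tool goes at most 41.7 mm and 7.16 degrees, less where a joint would pass 70% of its speed; a pose out of reach is approached as far as the arm can. A call with a gripper value outside its range is refused whole. The fingers move at their own pace and stop on an object; "grip_force" is the grip in N (left out, the last holds). Time passes only in rows, so rows that do not move let the fingers close. It gives the time, the measured TCP pose, the force and the opening at its end, in the units of the state.
- state(): the state, without advancing time (a new reading comes with each control period).
- capture(name): name is "scene" or "top" or "wrist"; returns the picture (480x640x3 uint8, red, green, blue); there is no depth.
- camera_model(name): a dict with "K" (3x3 intrinsics, pixels), "rvec" (rotation vector, rad) and "tvec" (3), from world to camera coordinates, as OpenCV has them. Camera axes: x right, y down, z forward; pixel columns grow to the right and rows downward; lengths in m; the calibration is good to about 2 mm. A picture is of the moment at which its call begins: read the wrist's pose just before it. camera_model takes no time and is no camera call; for the wrist camera it gives the pose at the moment of the call.
- finish_job(): hands the job in, once; it reports no verdict.
The state is a dict: "time_s": time; "joint_positions": joint angles; "qd": joint speeds; "joint_torque": joint torques, N m; "tcp_pos": TCP position; "eef_rot": TCP orientation; "ft_force": force on the tool from outside, world axes, zero at the start; "moment": the same for the moment, N m; "width": opening from 0.0 (shut) to 1.0 (fully open).
Only numpy, scipy, OpenCV 4.12 (cv2) and the standard library are available. Lean on these libraries where they do the work, as an engineer would, in place of code of your own. Each camera call takes 0.05 s, during which the arm holds its last target. There are 200 camera calls.

## Task

Weigh the fruit sample: first wake the scale with the yellow key and zero it with the blue key, pushing each right down and letting it up again, one key at a time. Then draw the tray by its front fin right out of the dryer onto the dryer's front shelf, let go, take it again by the rib across its middle, carry it level and set it gently on the centre of the scale's pan, and let go; last push the green key to record the weight. Never touch the red key, spill no fruit, and leave the jar and the cup as they are.

Things in the scene. Friction and masses are not known exactly. Their poses are not given: they have to be found in the camera images.
- dryer: Fixed white bench dryer, mouth facing the robot's right. Origin: table level, middle of the mouth; x points in, z up. Steel deck 12 mm high, 170 mm wide, from x = -200 mm (front shelf, open above) to 170 mm. Chamber x = 0 to 170 mm: inner walls at y = +-73 mm, clear roof 80 to 88 mm above the table. Behind it a fan housing 160 mm high.
- tray: Loose white tray of about 0.35 kg, 130 (x) by 120 (y) mm, walls 30 mm high, 4 mm thick. Origin: centre of the underside, z up. It starts on the deck in the chamber, x about along the dryer's x, fin sticking out of the mouth.
- tray_rib (a point): Centre of the top edge of the tray's blue upright rib, 55 mm above the tray's underside. The rib is 10 mm thick and runs along the tray's x, 120 mm long; fingers go either side of it (in y).
- tray_fin (a point): Grip point on the top edge of the tray's blue upright fin, 120 mm in front (-x) of the tray's centre and 42 mm above its underside. The fin is 10 mm thick (in y), 28 mm high, its underside 14 mm above the tray's underside, and reaches from 65 to 141 mm in front of the tray's centre.
- fruit0: Piece of dried fruit (rigid orange-brown dome), 28 to 32 mm across, 12 mm high, 12 g, lying loose on the tray floor beside the rib. Origin: centre of the underside.
- fruit1: Piece of dried fruit (rigid orange-brown dome), 28 to 32 mm across, 12 mm high, 12 g, lying loose on the tray floor beside the rib. Origin: centre of the underside.
- fruit2: Piece of dried fruit (rigid orange-brown dome), 28 to 32 mm across, 12 mm high, 12 g, lying loose on the tray floor beside the rib. Origin: centre of the underside.
- fruit3: Piece of dried fruit (rigid orange-brown dome), 28 to 32 mm across, 12 mm high, 12 g, lying loose on the tray floor beside the rib. Origin: centre of the underside.
- scale: Fixed weighing scale, 260 mm (x) by 200 mm (y). Origin: centre of the footprint at table level, z up; -x side towards the robot. A grey key ledge 30 mm high (x = -130 to -50 mm) carries four round keys in a row along y at x = -90 mm, 46 mm apart, in any colour order; behind it is a 45 mm high block with the pan.
- pan (a point): Centre of the upper face of the scale's square steel pan, 160 by 160 mm, 60 mm above the table; axes as the scale.
- key_yellow_top (a point): Centre of the top of the yellow key: a round spring key 26 mm across in a black collar 42 mm across whose rim is 12 mm above the ledge; the key's top is 52 mm above the table when up, travel 6 mm straight down, bottoms at about 4 N.
- key_blue_top (a point): Centre of the top of the blue key: a round spring key 26 mm across in a black collar 42 mm across whose rim is 12 mm above the ledge; the key's top is 52 mm above the table when up, travel 6 mm straight down, bottoms at about 4 N.
- key_green_top (a point): Centre of the top of the green key: a round spring key 26 mm across in a black collar 42 mm across whose rim is 12 mm above the ledge; the key's top is 52 mm above the table when up, travel 6 mm straight down, bottoms at about 4 N.
- key_red_top (a point): Centre of the top of the red key: a round spring key 26 mm across in a black collar 42 mm across whose rim is 12 mm above the ledge; the key's top is 52 mm above the table when up, travel 6 mm straight down, bottoms at about 4 N.
- key_yellow (a joint): Travel of the yellow key in m: 0 up, 0.006 right down.
- key_blue (a joint): Travel of the blue key in m: 0 up, 0.006 right down.
- key_green (a joint): Travel of the green key in m: 0 up, 0.006 right down.
- key_red (a joint): Travel of the red key in m: 0 up, 0.006 right down.
- jar: Bystander: amber jar, 64 mm across, 100 mm high. Origin: centre of the underside.
- cup: Bystander: steel cup, 60 mm across, 65 mm high. Origin: centre of the underside.
Mind the look-alikes: they are no part of the job. There is more than one size of the tray; the job needs the larger.

How it is judged:
By the outcome, as a careful person would: the job done as asked, in the order asked, and still so for the second after the job is handed in, with the robot touching nothing.
It also fails if it takes over 72 s, if anything falls off the work surface, if the arm or the gripper's body presses on something with over 40 N, if the wrist force passes 120 N, or if a joint passes its speed limit or range.

## Working session

There is one attempt and no reset: what is moved stays moved. The work goes in short steps, Python scripts to look and compute and a tool call to move; the robot and the scene stay as the last step left them, time stands still between calls to the robot, and variables do not carry over. Pictures are saved under pics/ and viewed, about 8 in all and at most 12, crops included, and the job is handed in when it is done.

Besides the shell and the picture viewer there is one more tool, called as a command line: name --pt "numbers of a row" for each row, then --argument value for the rest. apply_moves: Moves the arm, as the interface text tells. Its arguments: {"type":"object","properties":{"commands":{"type":"array","items":{"type":"array","items":{"type":"number"}}},"grip_force":{"type":"number"}},"required":["commands"]}

```bash
mkdir -p pics; ls; python3 - <<'E'
from plant import *
import cv2,numpy as np
print(state()); print(tcp_to_grasp)
for n in("scene","top"):
    im=capture(n); m=camera_model(n); cv2.imwrite(f"pics/{n}0.png",im[:,:,::-1])
    R=cv2.Rodrigues(np.array(m["rvec"]))[0]; print(n,m["K"],(-R.T@np.array(m["tvec"]).ravel()),R[2])
E
```

```text
pics
{'time_s': 0.0, 'joint_positions': array([-1.48307164e+00,  1.59081735e-01,  1.59823530e+00,  7.31408658e-06,
        1.38621781e+00, -2.10083896e-01]), 'qd': array([-7.39089237e-04, -9.32996571e-04, -3.32632336e-04,  6.12777266e-04,
       -1.15740031e-03,  7.19128596e-05]), 'joint_torque': array([ 2.04548975e-03, -3.85582209e+01, -3.22103941e+01,  7.02779554e-02,
        3.81107989e-02, -1.48746722e-04]), 'tcp_pos': array([ 0.16865356, -0.54904125,  0.21359905]), 'eef_rot': array([-9.69058684e-04,  9.88933859e-01,  1.48353900e-01,  6.29617157e-05]), 'ft_force': array([ 0.16834196, -0.57956983, -0.28184872]), 'moment': array([ 0.04406634, -0.04910512,  0.07728649]), 'width': 0.997659155525716}
0.0187
scene [[511.27172779   0.         309.73895185]
 [  0.         511.27172779 241.40594375]
 [  0.           0.           1.        ]] [0.96638556 0.53219984 1.14183865] [-0.37190716 -0.35137673 -0.85919699]
top [[552.06945171   0.         322.39006056]
 [  0.         552.06945171 240.67109305]
 [  0.           0.           1.        ]] [0.27534738 0.05866787 1.13862104] [ 0.22168029  0.00228444 -0.97511673]
```

View pics/top0.png

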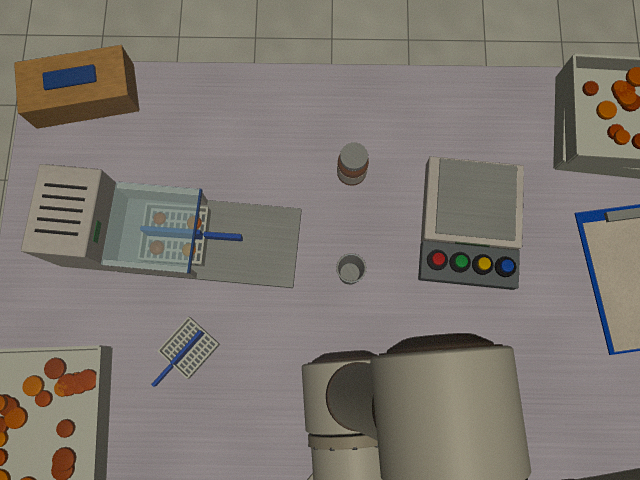

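View pics/scene0.png

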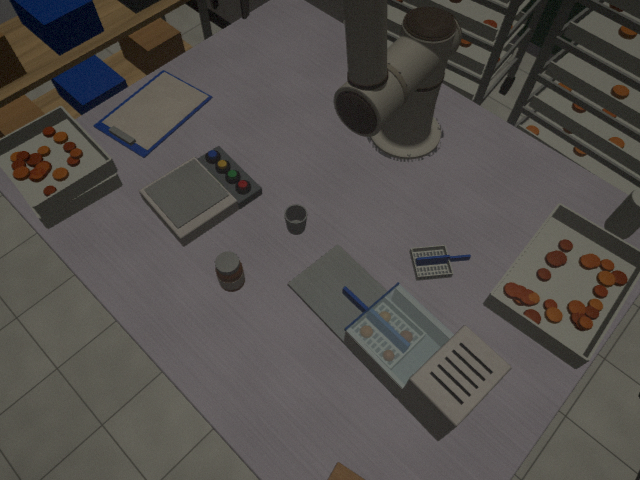

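Top view: the big tray sits in the dryer, with its rib at about (170,231) and its fin tip at (242,238). The look-alikes are the small tray at (187,347), the blue block at (69,77), and the fruit boxes at (50,410) and (610,110). Keys are red (438,260), green (460,262), yellow (484,264) and blue (507,266). The cup is at (350,268) and the jar at (352,163). I choose the tray in the dryer.

```bash
cat > h.py <<'E'
from plant import *
import cv2,numpy as np
from scipy.spatial.transform import Rotation as Ro
def ray(n,uv,z,m=None):
    m=m or camera_model(n); R=cv2.Rodrigues(np.array(m["rvec"]))[0]; c=-R.T@np.array(m["tvec"]).ravel()
    uv=np.atleast_2d(np.array(uv,float)); d=np.c_[uv,np.ones(len(uv))]@np.linalg.inv(m["K"]).T@R
    return c+d*((z-c[2])/d[:,2])[:,None]
H={"red":(0,8),"green":(45,85),"yellow":(20,32),"blue":(100,130)}
def blob(im,col,box,smin=130,vmin=40):
    x0,y0,x1,y1=box; h=cv2.cvtColor(im[y0:y1,x0:x1],cv2.COLOR_RGB2HSV)
    lo,hi=H[col]; m=cv2.inRange(h,(lo,smin,vmin),(hi,255,255))
    if col=="red": m|=cv2.inRange(h,(172,smin,vmin),(180,255,255))
    c=max(cv2.findContours(m,0,2)[0],key=cv2.contourArea); return c+np.array([x0,y0]),cv2.contourArea(c)
def cen(c):
    M=cv2.moments(c); return M["m10"]/M["m00"],M["m01"]/M["m00"]
def tool():
    s=state(); q=s["eef_rot"]; R=Ro.from_quat([q[1],q[2],q[3],q[0]]).as_matrix(); return s,R
def delta(p):
    s,R=tool(); return np.round(R.T@(np.array(p)-s["tcp_pos"])*100,2)
E
python3 - <<'E'
from h import *
for n,b in(("top",(418,240,525,290)),("scene",(195,140,265,200))):
    im=cv2.imread(f"pics/{n}0.png")[:,:,::-1].copy()
    for k in H:
        c,a=blob(im,k,b); print(n,k,a,np.round(cen(c),1),ray(n,cen(c),.052)[0].round(4))
im=cv2.imread("pics/top0.png")[:,:,::-1].copy()
c,a=blob(im,"blue",(204,225,250,245)); print("fin",a,cv2.boundingRect(c)); r=cv2.minAreaRect(c);print(r)
bp=cv2.boxPoints(r); print(ray("top",bp,.054).round(4))
im2=cv2.imread("pics/scene0.png")[:,:,::-1].copy()
c,a=blob(im2,"blue",(335,280,375,318));bp=cv2.boxPoints(cv2.minAreaRect(c)); print(bp,ray("scene",bp,.054).round(4))
print("deck",ray("top",[(301,209),(293,287),(210,200),(197,279)],.012).round(4))
print("deck s",ray("scene",[(338,246),(289,287)],.012).round(4))
print("pan",ray("top",[(438,162),(522,167),(518,241),(434,236)],.06).round(4))
print("jar,cup",ray("top",[(353,152)],.1).round(3),ray("top",[(351,264)],.065).round(3))
s,R=tool();print(R.round(3))
a=cv2.resize(im[180:300,110:310],None,fx=3,fy=3,interpolation=2);cv2.imwrite("pics/crop.png",a[:,:,::-1])
E
```

```text
top red 116.0 [438.1 258.5] [ 0.489  -0.1711  0.052 ]
top green 110.5 [461.  260.9] [ 0.4847 -0.2169  0.052 ]
top yellow 122.0 [483.7 263.2] [ 0.4807 -0.262   0.052 ]
top blue 125.0 [506.7 265.4] [ 0.4767 -0.3077  0.052 ]
scene red 42.0 [242.  183.5] [ 0.491 -0.167  0.052]Traceback (most recent call last):
  File "<stdin>", line 5, in <module>
  File "h.py", line 15, in cen
    M=cv2.moments(c); return M["m10"]/M["m00"],M["m01"]/M["m00"]
                             ~~~~~~~~^~~~~~~~~
ZeroDivisionError: float division by zero
```

```bash
python3 - <<'E'
from h import *
im=cv2.imread("pics/top0.png")[:,:,::-1].copy()
c,a=blob(im,"blue",(208,225,250,245)); r=cv2.minAreaRect(c);print("fin",a,r)
bp=cv2.boxPoints(r); print(ray("top",bp,.054).round(4))
c,a=blob(im,"blue",(135,222,199,245),90); r=cv2.minAreaRect(c);print("rib",a,r)
bp=cv2.boxPoints(r); print(ray("top",bp,.067).round(4))
im2=cv2.imread("pics/scene0.png")[:,:,::-1].copy()
c,a=blob(im2,"blue",(335,280,368,312),100);bp=cv2.boxPoints(cv2.minAreaRect(c)); print(bp,ray("scene",bp,.054).round(4))
print("deck",ray("top",[(301,209),(293,287),(210,200),(197,279)],.012).round(4))
print("deck s",ray("scene",[(338,246),(289,287)],.012).round(4))
print("pan",ray("top",[(438,162),(522,167),(518,241),(434,236)],.06).round(4))
print("jar,cup",ray("top",[(353,152)],.1).round(3),ray("top",[(351,264)],.065).round(3))
s,R=tool();print(R.round(3))
a=cv2.resize(im[180:300,110:310],None,fx=3,fy=3,interpolation=2);cv2.imwrite("pics/crop.png",a[:,:,::-1])
print("yellow",delta([.4807,-.262,.075]))
E
```

```text
fin 117.5 ((223.93585205078125, 235.96243286132812), (32.32823181152344, 6.452342987060547), 3.814074993133545)
[[0.524  0.2928 0.054 ]
 [0.5374 0.2927 0.054 ]
 [0.5338 0.2273 0.054 ]
 [0.5205 0.2275 0.054 ]]
rib 196.5 ((169.39427185058594, 234.82266235351562), (21.79214859008789, 57.767662048339844), 85.76361083984375)
[[0.5439 0.4272 0.067 ]
 [0.5543 0.3124 0.067 ]
 [0.5097 0.3064 0.067 ]
 [0.4995 0.4201 0.067 ]]
[[342.4551  288.42923]
 [346.02267 285.02383]
 [368.52103 308.59354]
 [364.95346 311.99893]] [[0.5346 0.2317 0.054 ]
 [0.5221 0.2318 0.054 ]
 [0.5309 0.309  0.054 ]
 [0.543  0.3086 0.054 ]]
deck [[0.5997 0.1076 0.012 ]
 [0.4331 0.1203 0.012 ]
 [0.6169 0.3017 0.012 ]
 [0.447  0.3185 0.012 ]]
deck s [[0.4368 0.1315 0.012 ]
 [0.6059 0.1237 0.012 ]]
pan [[ 0.6909 -0.1759  0.06  ]
 [ 0.6824 -0.3492  0.06  ]
 [ 0.5253 -0.3308  0.06  ]
 [ 0.5333 -0.1627  0.06  ]]
jar,cup [[0.694 0.002 0.1  ]] [[0.473 0.004 0.065]]
[[ 0.956  0.293 -0.   ]
 [ 0.293 -0.956  0.002]
 [ 0.    -0.002 -1.   ]]
yellow [ 38.25 -18.27  13.92]
```

View pics/crop.png

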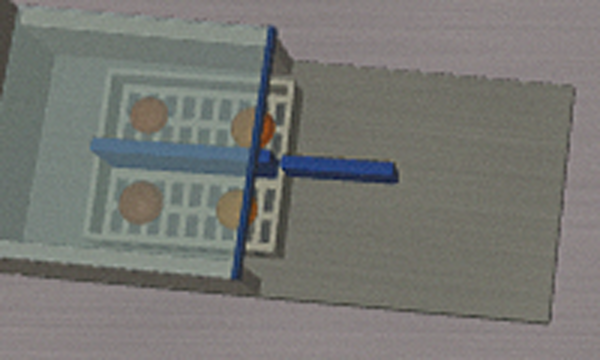

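The crop at (185,165) confirms it: the tray in the chamber has a rib, four fruits and a fin out of the mouth, with the fin tip at crop (397,173). First I'll turn the jaws to lie across the rib and fin, and shut the fingers.

apply_moves --pt "-1 0 0 1 -0.119" --pt "-1 0 0 1 -0.119" --pt "-1 0 0 1 -0.119" --pt "-1 0 0 1 -0.119" --pt "-1 0 0 0 -0.119" --pt "-1 0 0 0 -0.119" --pt "-1 0 0 0 -0.119" --pt "-1 0 0 0 -0.119" --pt "-1 0 0 0 -0.119" --pt "-1 0 0 0 -0.119" --pt "-1 0 0 0 0" --grip_force 20

```text
time_s: 1.02
tcp_pos: [0.1686, -0.5493, 0.1741]
eef_rot: [-0.0, 0.735, 0.678, 0.0]
ft_force: [-0.3, -0.3, 0.3]
width: 0.222
```

```bash
python3 - <<'E'
from h import *
s,R=tool();print(s["tcp_pos"],s["width"],np.degrees(np.arctan2(R[1,1],R[0,1])),R.round(3))
print(delta([.4807,-.262,.12]))
E
```

```text
[ 0.1686402  -0.54930351  0.17406324] 0.22193403181168958 -4.588689277521469 [[ 0.08   0.997 -0.   ]
 [ 0.997 -0.08   0.001]
 [ 0.001 -0.    -1.   ]]
[31.13 28.81  5.43]
```

apply_moves --pt "-1 2.6 2.4 0.4 0" --pt "-1 2.6 2.4 0.4 0" --pt "-1 2.6 2.4 0.4 0" --pt "-1 2.6 2.4 0.4 0" --pt "-1 2.6 2.4 0.4 0" --pt "-1 2.6 2.4 0.4 0" --pt "-1 2.6 2.4 0.4 0" --pt "-1 2.6 2.4 0.4 0" --pt "-1 2.6 2.4 0.4 0" --pt "-1 2.6 2.4 0.4 0" --pt "-1 2.6 2.4 0.4 0" --pt "-1 2.5 2.4 1.0 0"

```text
time_s: 2.02
tcp_pos: [0.4832, -0.2626, 0.1214]
eef_rot: [0.001, 0.737, 0.676, 0.0]
ft_force: [0.2, -0.1, -0.6]
width: 0.002
```

apply_moves --pt "-1 0 0 0 0" --pt "-1 0 0 0 0"

```text
time_s: 2.18
tcp_pos: [0.4818, -0.2619, 0.1196]
eef_rot: [-0.001, 0.736, 0.677, -0.0]
ft_force: [-0.6, 0.2, 0.9]
width: 0.006
```

```bash
python3 - <<'E'
from h import *
im=capture("wrist"); m=camera_model("wrist"); cv2.imwrite("pics/w1.png",im[:,:,::-1])
s,R=tool();print(s["tcp_pos"],delta([.4807,-.262,.056]),s["width"])
for k in H:
    c,a=blob(im,k,(0,0,640,480)); print(k,a,np.round(cen(c),1),ray("wrist",cen(c),.052,m)[0].round(4))
E
```

```text
[ 0.4813511  -0.26318997  0.12016128] [ 0.11 -0.07  6.42] 0.0052571832245022305
red 1793.5 [322.5  87.5] [ 0.4886 -0.1715  0.052 ]
green 1477.0 [322.1 172.5] [ 0.4847 -0.2167  0.052 ]
yellow 1432.0 [321.6 248.3] [ 0.4806 -0.2615  0.052 ]
blue 70.0 [322.  319.1] [ 0.477  -0.3078  0.052 ]
```

View pics/w1.png

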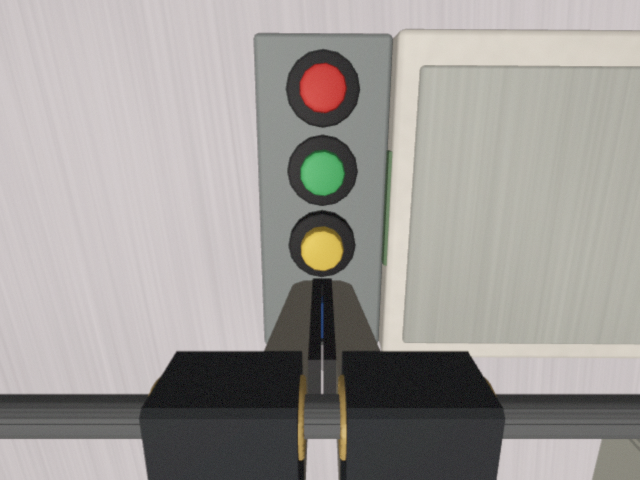

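The wrist view shows yellow at (322,248), green (322,172) and red (322,88), with blue hidden under the fingers. Positions agree with the top view within 1 mm. Pressing yellow.

apply_moves --pt "-1 0 0 2.5 0" --pt "-1 0.1 -0.1 2.5 0" --pt "-1 0 0 1.4 0" --pt "-1 0 0 0.4 0" --pt "-1 0 0 0.4 0" --pt "-1 0 0 0.2 0" --pt "-1 0 0 0.1 0" --pt "-1 0 0 0 0" --pt "-1 0 0 0 0"

```text
time_s: 2.98
tcp_pos: [0.4811, -0.2635, 0.0468]
eef_rot: [0.001, 0.736, 0.677, -0.0]
ft_force: [-2.3, -1.2, 4.1]
width: 0.005
```

apply_moves --pt "-1 0 0 0.15 0" --pt "-1 0 0 0.15 0" --pt "-1 0 0 0 0" --pt "-1 0 0 0 0"

```text
time_s: 3.32
tcp_pos: [0.4813, -0.2636, 0.046]
eef_rot: [0.001, 0.736, 0.677, -0.0]
ft_force: [-9.1, 4.2, 22.5]
width: 0.003
```

apply_moves --pt "-1 0 0 -0.5 0" --pt "-1 0 0 -1.5 0" --pt "-1 0 0 -2.0 0" --pt "-1 -1.5 0 0 0" --pt "-1 -1.5 0 0 0" --pt "-1 -1.5 0 0 0" --pt "-1 0 0 0 0" --pt "-1 0 0 0 0"

```text
time_s: 3.98
tcp_pos: [0.476, -0.3082, 0.0813]
eef_rot: [-0.001, 0.737, 0.676, 0.0]
ft_force: [0.8, 0.1, -0.0]
width: 0.004
```

```bash
python3 - <<'E'
from h import *
im=capture("wrist"); m=camera_model("wrist"); cv2.imwrite("pics/w2.png",im[:,:,::-1])
s,R=tool();print(s["tcp_pos"],delta([.4768,-.3077,.043]),s["ft_force"])
for k in ("yellow","green","red"):
    c,a=blob(im,k,(0,0,640,480)); print(k,a,np.round(cen(c),1),ray("wrist",cen(c),.052,m)[0].round(4))
E
```

```text
[ 0.47611347 -0.30739702  0.08131544] [-0.03  0.08  3.83] [ 0.99599389  0.89628602 -0.2973489 ]
yellow 2178.5 [325.1 181.6] [ 0.4809 -0.2602  0.052 ]
green 2480.0 [325.6  80.8] [ 0.4848 -0.2152  0.052 ]
red 51.0 [325.4   1.2] [ 0.4873 -0.1835  0.052 ]
```

apply_moves --pt "-1 0 0.1 1.4 0" --pt "-1 0 0 1.0 0" --pt "-1 0 0 0.4 0" --pt "-1 0 0 0.4 0" --pt "-1 0 0 0.4 0" --pt "-1 0 0 0.2 0" --pt "-1 0 0 0.1 0" --pt "-1 0 0 0 0" --pt "-1 0 0 0 0"

```text
time_s: 4.78
tcp_pos: [0.4776, -0.3069, 0.0461]
eef_rot: [-0.001, 0.736, 0.677, -0.0]
ft_force: [-8.4, 7.3, 19.1]
width: 0.006
```

apply_moves --pt "-1 0 0 -0.5 0" --pt "-1 0 0 -2 0" --pt "-1 0 0 -3.5 0" --pt "-1 0 0 -4 0" --pt "-1 4 0 -3 0" --pt "-1 4 0 0 0" --pt "-1 4 0 0 0" --pt "-1 4 0 0 0" --pt "-1 4 0 0 0" --pt "-1 4 0 0 0" --pt "-1 4 0 0 0" --pt "-1 4 0 0 0"

```text
time_s: 5.78
tcp_pos: [0.504, 0.0067, 0.169]
eef_rot: [0.001, 0.736, 0.677, 0.0]
ft_force: [-0.0, -0.8, -0.5]
width: 0.004
```

apply_moves --pt "0 4 0 0 0" --pt "0 4 0 0 0" --pt "0 4 0.2 0 0" --pt "0 4 0.2 0 0" --pt "0 4 0.2 0 0" --pt "0 3 0 0 0" --pt "0 1 0 0 0" --pt "0 0 0 0 0" --pt "0 0 0 0 0"

```text
time_s: 6.53
tcp_pos: [0.5297, 0.243, 0.1685]
eef_rot: [0.0, 0.736, 0.677, -0.0]
ft_force: [0.6, -0.5, 0.2]
width: 0.501
```

```bash
python3 - <<'E'
from h import *
im=capture("wrist"); m=camera_model("wrist"); cv2.imwrite("pics/w3.png",im[:,:,::-1])
s,R=tool();print(s["tcp_pos"],s["width"],R.round(3).tolist())
c,a=blob(im,"blue",(0,0,640,480)); r=cv2.minAreaRect(c);print(a,r); print(ray("wrist",cv2.boxPoints(r),.054,m).round(4))
E
```

```text
[0.52973778 0.24226884 0.16850887] 0.4962118311080437 [[0.083, 0.997, -0.0], [0.997, -0.083, -0.001], [-0.001, -0.0, -1.0]]
1698.5 ((28.059566497802734, 141.57400512695312), (82.43548583984375, 24.694597244262695), 32.735225677490234)
[[0.3156 0.3286 0.054 ]
 [0.3281 0.3407 0.054 ]
 [0.3658 0.309  0.054 ]
 [0.3534 0.2962 0.054 ]]
```

View pics/w3.png

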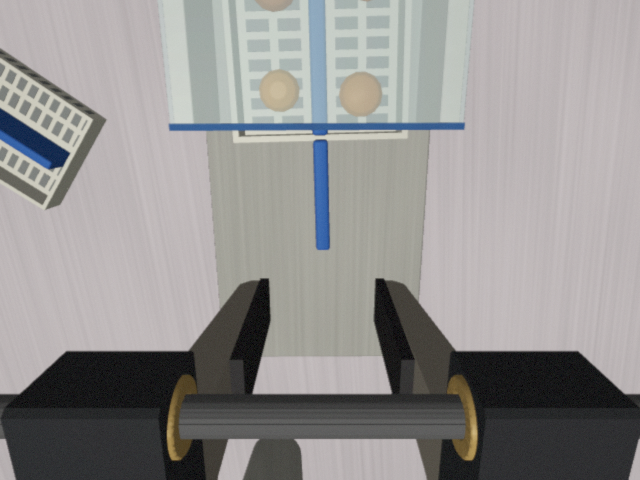

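The wrist view shows the fin at (321,140)–(323,248), in line with the tool and the deck. The small tray at far left (30,140) is not wanted.

```bash
python3 - <<'E'
from h import *
im=cv2.imread("pics/w3.png")[:,:,::-1].copy(); m=camera_model("wrist")
c,a=blob(im,"blue",(300,138,345,260)); r=cv2.minAreaRect(c);print(a,r)
bp=ray("wrist",cv2.boxPoints(r),.054,m); print(bp.round(4))
p=bp[np.argsort(bp[:,1])]; t=p[:2].mean(0);b=p[2:].mean(0);u=(b-t)/np.linalg.norm(b-t);g=t+.021*u
print("tip",t,"base",b,np.linalg.norm(b-t),"grip",g,"dir",np.degrees(np.arctan2(u[0],u[1])))
print(delta([g[0],g[1],.026]), "mouth",ray("wrist",[(170,127),(464,126)],.088,m).round(4))
E
```

```text
1290.5 ((321.0513916015625, 194.5193634033203), (109.14053344726562, 13.180928230285645), 88.83085632324219)
[[0.5286 0.3043 0.054 ]
 [0.5373 0.3038 0.054 ]
 [0.5329 0.2281 0.054 ]
 [0.5236 0.2287 0.054 ]]
tip [0.52822862 0.22842705 0.054     ] base [0.53298928 0.3040249  0.054     ] 0.07574759480377612 grip [0.52954845 0.24938553 0.054     ] dir 3.6033550991690326
[ 0.72 -0.08 14.25] mouth [[0.4477 0.3204 0.088 ]
 [0.6167 0.3069 0.088 ]]
```

apply_moves --pt "0 0.7 -0.1 3 0" --pt "0 0 0 3.5 0" --pt "0 0 0 3.5 0" --pt "0 0 0 2.5 0" --pt "0 0 0 1.7 0" --pt "0 0 0 0 0" --pt "-1 0 0 0 0" --pt "-1 0 0 0 0" --pt "-1 0 0 0 0" --pt "-1 0 0 0 0" --pt "-1 0 0 0 0" --grip_force 20

```text
time_s: 7.5
tcp_pos: [0.5302, 0.2506, 0.028]
eef_rot: [0.001, 0.736, 0.677, 0.001]
ft_force: [0.6, 0.0, 0.1]
width: 0.159
```

apply_moves --pt "-1 0 0 0 0" --pt "-1 0 0 0 0" --pt "-1 0 0 0 0"

```text
time_s: 7.75
tcp_pos: [0.5296, 0.2506, 0.0275]
eef_rot: [0.0, 0.736, 0.677, 0.0]
ft_force: [-2.4, 0.0, 5.8]
width: 0.106
```

apply_moves --pt "-1 -0.3 0 0 0" --pt "-1 -0.6 0 0 0" --pt "-1 -0.9 0 0 0" --pt "-1 -1 0 0 0" --pt "-1 -1 0 0 0" --pt "-1 -1 0 0 0" --pt "-1 -1 0 0 0" --pt "-1 -1 0 0 0"

```text
time_s: 8.42
tcp_pos: [0.5245, 0.1831, 0.0274]
eef_rot: [-0.0, 0.736, 0.677, 0.002]
ft_force: [0.2, 5.3, 4.7]
width: 0.105
```

```bash
python3 - <<'E'
from h import *
s,R=tool();print(s["tcp_pos"],s["width"],s["ft_force"],R[:,2])
E
```

```text
[0.5244576  0.18306915 0.02738078] 0.1051308855730471 [0.23747871 5.32408927 4.68281511] [ 0.00220353  0.00214099 -0.99999528]
```

apply_moves --pt "-1 -1 0 0 0" --pt "-1 -1 0 0 0" --pt "-1 -1 0 0 0" --pt "-1 -1 0 0 0" --pt "-1 -1 0 0 0" --pt "-1 -1 0 0 0" --pt "-1 -1 0 0 0" --pt "-1 -1 0 0 0" --pt "-1 -0.7 0 0 0" --pt "-1 -0.3 0 0 0" --pt "-1 0 0 0 0" --pt "-1 0 0 0 0"

```text
time_s: 9.42
tcp_pos: [0.5169, 0.0927, 0.0275]
eef_rot: [0.0, 0.736, 0.677, 0.001]
ft_force: [-0.9, 1.7, 6.7]
width: 0.107
```

apply_moves --pt "0 0 0 0 0" --pt "0 0 0 0 0" --pt "0 0 0 0 0" --pt "0 0 0 0 0" --pt "0 0 0 -2 0" --pt "0 0 0 -4 0" --pt "0 0 0 -4 0" --pt "0 0 0 -4 0" --pt "0 3 0 0 0" --pt "0 3 0 0 0" --pt "0 0 0 0 0" --pt "0 0 0 0 0"

```text
time_s: 10.42
tcp_pos: [0.5207, 0.1536, 0.1662]
eef_rot: [-0.0, 0.735, 0.678, -0.0]
ft_force: [-0.6, -0.2, -0.5]
width: 0.498
```

```bash
python3 - <<'E'
from h import *
im=capture("wrist"); m=camera_model("wrist"); cv2.imwrite("pics/w4.png",im[:,:,::-1]); t=capture("top"); cv2.imwrite("pics/t4.png",t[:,:,::-1])
s,R=tool();print(s["tcp_pos"],s["width"],s["ft_force"],R[:,1])
print("old mouth")
b=np.hstack([im,t]); cv2.imwrite("pics/b4.png",cv2.resize(b,(800,300),interpolation=cv2.INTER_AREA)[:,:,::-1])
E
```

```text
[0.52064589 0.15220406 0.16588523] 0.49877602125625115 [ 0.40563768 -0.3976886  -0.45177648] [ 0.99656659 -0.08278391 -0.00136476]
old mouth
```

View pics/b4.png

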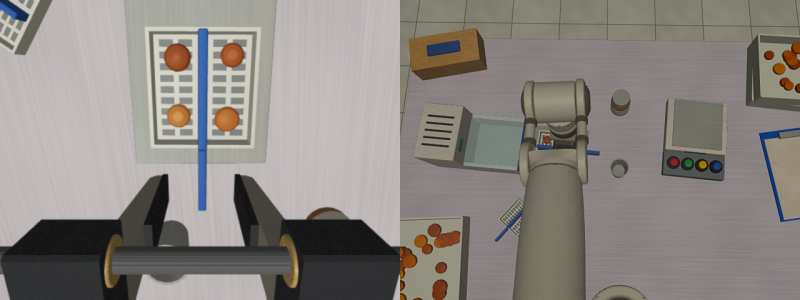

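The tray is out on the front shelf with four fruits; the rib runs (202,28)–(202,150) in the half-scale wrist picture. Locating the rib centre.

```bash
python3 - <<'E'
from h import *
im=cv2.imread("pics/w4.png")[:,:,::-1].copy(); m=camera_model("wrist")
c,a=blob(im,"blue",(290,20,360,350)); r=cv2.minAreaRect(c);print(a,r)
bp=cv2.boxPoints(r);p=bp[np.argsort(bp[:,1])];far=p[:2].mean(0);tip=p[2:].mean(0)
F=ray("wrist",far,.067,m)[0];T=ray("wrist",tip,.054,m)[0];print(F,T,np.linalg.norm((F-T)[:2]),"expect .201")
u=(F-T)[:2]/np.linalg.norm((F-T)[:2]); C=((F[:2]-.06*u)+(T[:2]+.141*u))/2
print("centre",C,np.degrees(np.arctan2(u[0],u[1])),delta([C[0],C[1],.040]))
h=cv2.cvtColor(im,cv2.COLOR_RGB2HSV);k=cv2.inRange(h,(5,100,60),(22,255,255));cs=[x for x in cv2.findContours(k[:290],0,2)[0] if cv2.contourArea(x)>300]
for x in cs:
    q=ray("wrist",cen(x),.025,m)[0][:2]-C; print("fruit",q@u,q@[u[1],-u[0]])
E
```

```text
3597.5 ((324.5, 191.0), (290.0, 15.0), 90.0)
[0.53101143 0.26848212 0.067     ] [0.51521877 0.07090033 0.054     ] 0.19821193917378865 expect .201
centre [0.52634196 0.21006247] 4.5699220425107905 [ 5.82  0.11 12.58]
fruit -0.03435880847912346 0.028489449498103253
fruit -0.030315414508620048 -0.028782784010927084
fruit 0.03531388595740531 -0.02863635924893658
fruit 0.03775099257872097 0.032832913871487346
```

apply_moves --pt "-0.15 3 0.1 0 0" --pt "-0.15 2.8 0 0 0" --pt "-0.15 0 0 2 0" --pt "-0.15 0 0 3 0" --pt "-0.15 0 0 3 0" --pt "-0.15 0 0 2.5 0" --pt "-0.15 0 0 1.5 0" --pt "-0.15 0 0 0.6 0" --pt "-0.15 0 0 0 0" --pt "-0.15 0 0 0 0"

```text
time_s: 11.35
tcp_pos: [0.5275, 0.21, 0.0411]
eef_rot: [0.0, 0.736, 0.677, 0.0]
ft_force: [0.1, -0.2, 0.2]
width: 0.424
```

apply_moves --pt "-1 0 0 0 0" --pt "-1 0 0 0 0" --pt "-1 0 0 0 0" --pt "-1 0 0 0 0" --pt "-1 0 0 0 0" --pt "-1 0 0 0 0" --pt "-1 0 0 0 0" --pt "-1 0 0 0 0" --grip_force 30

```text
time_s: 12.02
tcp_pos: [0.5271, 0.2107, 0.0412]
eef_rot: [0.0, 0.736, 0.677, 0.0]
ft_force: [-3.8, -0.5, 5.2]
width: 0.11
```

Gripped at 10.1 mm. Lifting slowly, and working out the pan centre from the pictures already taken.

apply_moves --pt "-1 0 0 -0.2 0" --pt "-1 0 0 -0.4 0" --pt "-1 0 0 -0.7 0" --pt "-1 0 0 -1 0" --pt "-1 0 0 -1.3 0" --pt "-1 0 0 -1.5 0" --pt "-1 0 0 -1.5 0" --pt "-1 0 0 -1.5 0" --pt "-1 0 0 -1.5 0" --pt "-1 0 0 -1.2 0" --pt "-1 0 0 -0.8 0" --pt "-1 0 0 -0.4 0"

```text
time_s: 13.02
tcp_pos: [0.5278, 0.2107, 0.1627]
eef_rot: [0.001, 0.736, 0.677, 0.001]
ft_force: [0.1, -0.6, -4.1]
width: 0.103
```

```bash
python3 - <<'E'
from h import *
s,R=tool();print(s["tcp_pos"],s["width"],s["ft_force"],s["moment"],R[:,2])
K=np.array([[.4888,-.1713],[.4847,-.2168],[.4807,-.2618],[.4768,-.3077]])
d=(K[0]-K[3])/np.linalg.norm(K[0]-K[3]);x=np.array([d[1],-d[0]])
print("pan from keys",K.mean(0)+.130*x,"ydir deg",np.degrees(np.arctan2(d[0],d[1])))
im=cv2.imread("pics/top0.png"); a=cv2.resize(im[150:295,410:535],None,fx=4,fy=4,interpolation=2); cv2.imwrite("pics/pan.png",a)
E
```

```text
[0.52778706 0.21070823 0.16265035] 0.10319273253674825 [ 0.09470371 -0.57197491 -4.08258889] [-0.08163425 -0.11146133 -0.00981234] [ 2.73892289e-03  4.61447535e-04 -9.99996143e-01]
pan from keys [ 0.61224981 -0.25079295] ydir deg 5.027739725901324
```

View pics/pan.png

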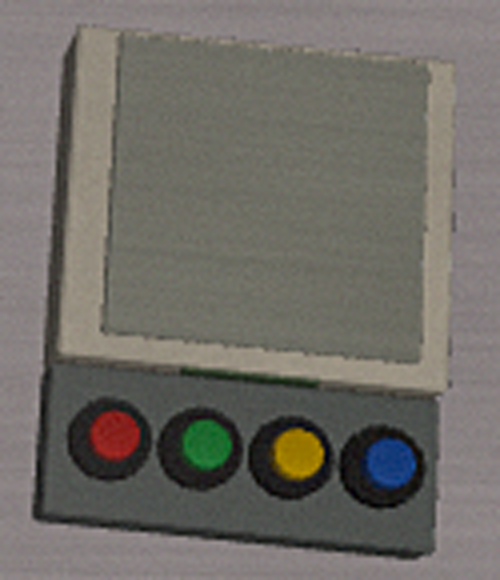

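The crop shows the pan corners at (119,35), (430,65), (420,362) and (103,332).

```bash
python3 - <<'E'
from h import *
c=np.array([(119,35),(430,65),(420,362),(103,332)])/4+[410-.4,150-.4]
p=ray("top",c,.06);print(p.round(4),p.mean(0),[np.linalg.norm(p[i]-p[i-1]).round(4) for i in range(4)])
s,R=tool(); q=p.mean(0)
print("d",delta([q[0],q[1],s["tcp_pos"][2]]), "tray mass kg",-s["ft_force"][2]/9.81)
E
```

```text
[[ 0.699  -0.179   0.06  ]
 [ 0.6847 -0.3393  0.06  ]
 [ 0.527  -0.3241  0.06  ]
 [ 0.5403 -0.1657  0.06  ]] [ 0.61277282 -0.25200298  0.06      ] [np.float64(0.1592), np.float64(0.1609), np.float64(0.1585), np.float64(0.1589)]
d [-45.41  12.31   0.  ] tray mass kg 0.41616604398799756
```

apply_moves --pt "-1 -0.4 0.1 -0.3 0" --pt "-1 -0.8 0.2 -0.4 0" --pt "-1 -1.2 0.3 -0.3 0" --pt "-1 -1.6 0.4 0 0" --pt "-1 -2.0 0.55 0 0" --pt "-1 -2.0 0.55 0 0" --pt "-1 -2.0 0.55 0 0" --pt "-1 -2.0 0.55 0 0" --pt "-1 -2.0 0.55 0 0" --pt "-1 -2.0 0.55 0 0" --pt "-1 -2.0 0.55 0 0" --pt "-1 -2.0 0.55 0 0"

```text
time_s: 14.02
tcp_pos: [0.5637, 0.0045, 0.17]
eef_rot: [-0.0, 0.736, 0.677, -0.001]
ft_force: [0.1, -0.3, -4.5]
width: 0.108
```

apply_moves --pt "-1 -2.0 0.55 0 0" --pt "-1 -2.0 0.55 0 0" --pt "-1 -2.0 0.55 0 0" --pt "-1 -2.0 0.55 0 0" --pt "-1 -2.0 0.55 0 0" --pt "-1 -2.0 0.55 0 0" --pt "-1 -2.0 0.55 0 0" --pt "-1 -2.0 0.55 0 0" --pt "-1 -2.0 0.55 0 0" --pt "-1 -2.0 0.55 0 0" --pt "-1 -1.6 0.4 0 0" --pt "-1 -1.4 0.4 0 0"

```text
time_s: 15.02
tcp_pos: [0.6072, -0.2298, 0.17]
eef_rot: [-0.001, 0.736, 0.677, -0.0]
ft_force: [0.4, 0.3, -4.4]
width: 0.107
```

apply_moves --pt "-1 -1.2 0.3 0 0" --pt "-1 -0.8 0.2 0 0" --pt "-1 -0.4 0.1 0 0" --pt "-1 0 0 0 0" --pt "-1 0 0 0 0" --pt "-1 0 0 0 0"

```text
time_s: 15.52
tcp_pos: [0.6119, -0.2511, 0.1706]
eef_rot: [-0.0, 0.736, 0.677, 0.0]
ft_force: [0.2, -0.8, -3.6]
width: 0.104
```

```bash
python3 - <<'E'
from h import *
im=capture("wrist"); m=camera_model("wrist"); cv2.imwrite("pics/w5.png",im[:,:,::-1])
s,R=tool();print(s["tcp_pos"],s["width"],s["ft_force"],R[:,1],R[:,2]); print(delta([.6127,-.2517,.06+.0285]))
E
```

```text
[ 0.61191902 -0.25112932  0.17060569] 0.10785928592317261 [ 1.00315556  0.29183519 -4.66197136] [ 9.96640928e-01 -8.18950866e-02 -2.33644014e-04] [-2.03971116e-04  3.70694157e-04 -9.99999910e-01]
[-0.05  0.08  8.21]
```

View pics/w5.png

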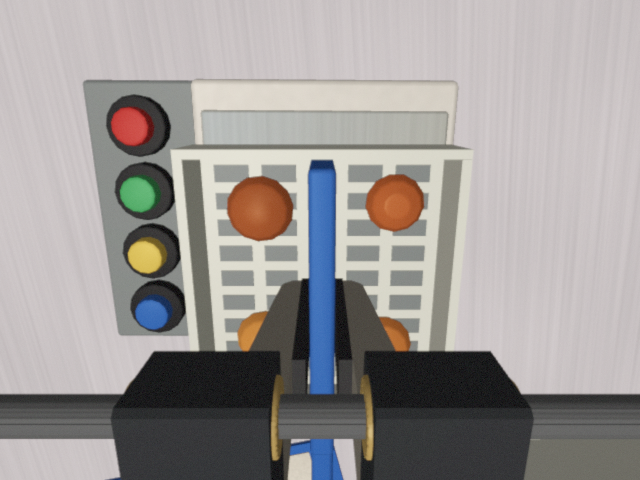

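The wrist view shows the tray level above the pan, four fruits aboard, and the rib at x≈322. Lowering gently.

apply_moves --pt "-1 0 0.1 0.5 0" --pt "-1 0 0 1 0" --pt "-1 0 0 1.3 0" --pt "-1 0 0 1.3 0" --pt "-1 0 0 1.3 0" --pt "-1 0 0 1 0" --pt "-1 0 0 0.6 0" --pt "-1 0 0 0.3 0" --pt "-1 0 0 0.2 0" --pt "-1 0 0 0.1 0" --pt "-1 0 0 0.1 0" --pt "-1 0 0 0.1 0"

```text
time_s: 16.57
tcp_pos: [0.6134, -0.2525, 0.0934]
eef_rot: [0.001, 0.736, 0.677, 0.0]
ft_force: [0.2, 0.5, -4.4]
width: 0.108
```

apply_moves --pt "-1 0 0 0.1 0" --pt "-1 0 0 0.1 0" --pt "-1 0 0 0.1 0" --pt "-1 0 0 0 0"

```text
time_s: 16.9
tcp_pos: [0.6128, -0.252, 0.0894]
eef_rot: [-0.0, 0.736, 0.677, -0.0]
ft_force: [0.1, -0.2, -4.4]
width: 0.11
```

apply_moves --pt "-1 0 0 0.05 0" --pt "-1 0 0 0.05 0" --pt "-1 0 0 0 0"

```text
time_s: 17.15
tcp_pos: [0.6129, -0.2522, 0.0893]
eef_rot: [0.0, 0.736, 0.677, -0.0]
ft_force: [-2.4, 1.0, 0.3]
width: 0.106
```

The weight is on the pan, so I'm letting go.

apply_moves --pt "-0.2 0 0 0 0" --pt "-0.2 0 0 0 0" --pt "-0.2 0 0 0 0" --pt "-0.2 0 0 0 0" --pt "-0.2 0 0 -0.5 0" --pt "-0.2 0 0 -1.5 0" --pt "-0.2 0 0 -2.5 0" --pt "-0.2 0 0 -3 0" --pt "-0.2 0 0 -3 0" --pt "-1 0 0 0 0" --pt "-1 0 0 0 0" --pt "-1 0 0 0 0"

```text
time_s: 18.15
tcp_pos: [0.6127, -0.252, 0.1932]
eef_rot: [-0.0, 0.736, 0.677, -0.0]
ft_force: [-0.1, 0.3, -0.8]
width: 0.204
```

```bash
python3 - <<'E'
from h import *
s,R=tool();print(s["tcp_pos"],s["width"],s["ft_force"])
print(delta([.4847,-.2168,s["tcp_pos"][2]]),s["tcp_pos"][2]-.043)
E
```

```text
[ 0.61268542 -0.25199784  0.19322989] 0.20372732461045448 [-0.12098525  0.30879054 -0.78213417]
[ 2.450e+00 -1.305e+01  1.000e-02] 0.15022988512026153
```

apply_moves --pt "-1 0.5 -2.6 0 0" --pt "-1 0.5 -2.6 0 0" --pt "-1 0.5 -2.6 0 0" --pt "-1 0.5 -2.6 0 0" --pt "-1 0.45 -2.65 0 0" --pt "-1 0 0 2 0" --pt "-1 0 0 3 0" --pt "-1 0 0 2.5 0" --pt "-1 0 0 1.5 0" --pt "-1 0 0 0 0" --pt "-1 0 0 0 0" --pt "-1 0 0 0 0"

```text
time_s: 19.15
tcp_pos: [0.4851, -0.2171, 0.104]
eef_rot: [0.0, 0.736, 0.677, 0.0]
ft_force: [-0.7, 0.1, 0.7]
width: 0.004
```

```bash
python3 - <<'E'
from h import *
im=capture("wrist"); m=camera_model("wrist"); cv2.imwrite("pics/w6.png",im[:,:,::-1])
s,R=tool();print(s["tcp_pos"],s["width"],s["ft_force"])
for k in("green","red"):
    c,a=blob(im,k,(0,0,330,480)); print(k,a,np.round(cen(c),1),ray("wrist",cen(c),.052,m)[0].round(4))
print(delta([.4847,-.2168,.043]))
E
```

```text
[ 0.48550811 -0.21739216  0.10464395] 0.00494722991472468 [0.6578147  0.22578154 0.74530284]
green 474.5 [318.2 259.3] [ 0.483  -0.2171  0.052 ]
red 1173.0 [316.2 174.2] [ 0.4859 -0.1696  0.052 ]
[ 0.06 -0.09  6.16]
```

View pics/w6.png

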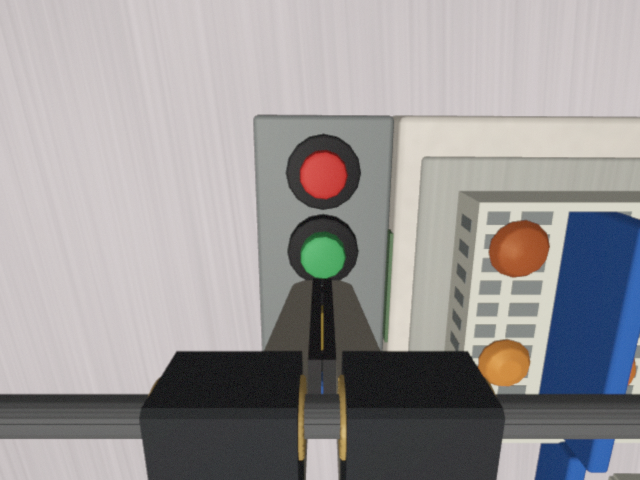

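The wrist view shows green at (322,256) just ahead of the fingertips and red clear at (322,175). The tray stands on the pan at right. Pressing green.

apply_moves --pt "-1 0.1 -0.1 2 0" --pt "-1 0 0 2 0" --pt "-1 0 0 0.8 0" --pt "-1 0 0 0.4 0" --pt "-1 0 0 0.4 0" --pt "-1 0 0 0.3 0" --pt "-1 0 0 0.15 0" --pt "-1 0 0 0.1 0" --pt "-1 0 0 0 0" --pt "-1 0 0 0 0"

```text
time_s: 20.03
tcp_pos: [0.4845, -0.2162, 0.046]
eef_rot: [-0.0, 0.736, 0.677, -0.0]
ft_force: [-9.5, 6.9, 24.3]
width: 0.004
```

apply_moves --pt "-1 0 0 -0.5 0" --pt "-1 0 0 -1.5 0" --pt "-1 0 0 -3 0" --pt "-1 0 0 -4 0" --pt "-1 0 0 -4 0" --pt "-1 0 -3 -2 0" --pt "-1 -3 -2 0 0" --pt "-1 -3.5 -1 0 0" --pt "-1 -3.5 0 0 0" --pt "-1 -3.5 0 0 0" --pt "-1 -3.5 0 0 0" --pt "-1 -3.5 0 0 0"

```text
time_s: 21.03
tcp_pos: [0.4071, -0.4175, 0.1934]
eef_rot: [0.001, 0.736, 0.677, -0.0]
ft_force: [1.6, -0.8, 0.5]
width: 0.006
```

apply_moves --pt "-1 -3.5 0 0 0" --pt "-1 -3.5 0 0 0" --pt "-1 0 0 0 0" --pt "-1 0 0 0 0"

```text
time_s: 21.37
tcp_pos: [0.401, -0.4866, 0.1925]
eef_rot: [0.001, 0.737, 0.676, -0.0]
ft_force: [0.0, 1.3, -0.2]
width: 0.0
```

```bash
python3 - <<'E'
from h import *
a=capture("top"); b=capture("scene"); s=state(); print(s["time_s"],s["tcp_pos"],s["ft_force"])
cv2.imwrite("pics/t7.png",a[:,:,::-1])
o=np.hstack([cv2.resize(a[130:310,330:570],(400,300)),cv2.resize(b[110:320,110:390],(400,300))]); cv2.imwrite("pics/b7.png",o[:,:,::-1])
for k in H:
    c,ar=blob(a,k,(418,240,525,290)); print(k,ar,ray("top",cen(c),.052)[0].round(4))
E
```

```text
21.4667 [ 0.40173934 -0.48441209  0.19260683] [0.21789451 0.96173475 0.58189825]
red 113.0 [ 0.4889 -0.1711  0.052 ]
green 108.0 [ 0.4848 -0.2169  0.052 ]
yellow 126.5 [ 0.4806 -0.2621  0.052 ]
blue 121.0 [ 0.4766 -0.308   0.052 ]
```

View pics/b7.png

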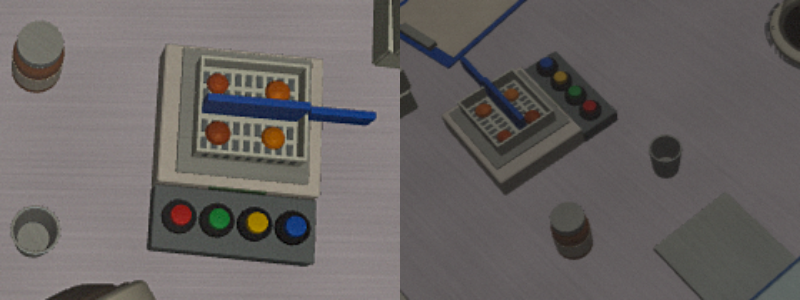

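```bash
python3 - <<'E'
from h import *
im=cv2.imread("pics/t7.png")[:,:,::-1].copy()
c,a=blob(im,"blue",(445,180,562,212)); c=c[:,0]; L=c[c[:,0]<=c[:,0].min()+1].astype(float).mean(0); T=c[c[:,0]>=c[:,0].max()-1].astype(float).mean(0)
F=ray("top",L,.115)[0];T=ray("top",T,.102)[0]; u=(F-T)[:2];n=np.linalg.norm(u);u/=n
print(F,T,n,"centre",((F[:2]-.06*u)+(T[:2]+.141*u))/2,"pan [.6127 -.2515]")
E
```

```text
[ 0.60296605 -0.189569    0.115     ] [ 0.5999999  -0.39352918  0.102     ] 0.20398174032835895 centre [ 0.60207189 -0.25105337] pan [.6127 -.2515]
```

```bash
python3 - <<'E'
from h import *
im=cv2.imread("pics/t7.png")[:,:,::-1].copy()
c,a=blob(im,"blue",(445,180,562,212),100); m=np.zeros(im.shape[:2],np.uint8);cv2.drawContours(m,[c],-1,255,-1)
for x in(460,475,490,505): 
    r=np.flatnonzero(m[:,x]); p=ray("top",(x,r[0]-.5),.115)[0]; px=.6127+.083*(p[1]+.2515)
    print(p.round(4),"centreline minus pan line",(p[0]-.005-px).round(4))
E
```

```text
[ 0.6218 -0.2052  0.115 ] centreline minus pan line 0.0003
[ 0.6182 -0.2342  0.115 ] centreline minus pan line -0.001
[ 0.6165 -0.2633  0.115 ] centreline minus pan line -0.0002
[ 0.6149 -0.2923  0.115 ] centreline minus pan line 0.0006
```

The rib's centreline lies within 1 mm of the pan's centre line. The first figure was biased because it included the rib's side face. Handing in.

```bash
python3 -c "
from plant import *
print(finish_job(), state()['time_s'])"
```

```text
the job is handed in; nothing more can be done
the job is handed in; nothing more can be done
```

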